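# Pack the gap under a fixture's arm and wedge it tight

### The job

The grey overhanging arm of the bench fixture has to be propped before it is hammered on. Lay the flat steel packers into the gap under it - the thin one, the thick one or both stacked, whatever leaves a gap that the wedge can fill - each lying flat, square and pushed fully home against the two pillars; then slide the wedge in on top of them, flat face down and thin end first, until you feel it tight under the arm. Finish while still gripping the wedge and keeping it tight there, leave a packer you do not need out on the table, and do not disturb the other things.

Things in the scene. Friction and masses are not known exactly. Their poses are not given: they have to be found in the camera images.
- base_stand: Fixed fixture: steel base plate 165 x 110 x 10 mm with two upright pillars (14 mm thick, 32 mm apart, tops at 90 mm). Origin on the table under the middle of the arm's lower front edge; +x points into the gap, z up. Plate: x -80 to +85, y -55 to +55 mm, top at z = 10 mm. Pillar fronts at x = 55 mm stop what is pushed in. Place and yaw vary.
- overarm: Fixed rigid grey block 80 x 66 x 20 mm (collars 5 mm higher) on the pillars, overhanging the plate. Origin: middle of its lower front edge; +x into the gap. Underside flat and level at this height; the gap is this height minus 10 mm, 11.5 to 28.5 mm, different each time, open to the front and sides.
- thin_packer: Loose flat steel plate 125 x 40 x 6 mm, 0.16 kg. Origin: centre of its underside; x along its length, z up. A dark dot near its -x end; either end may go in. Fully home its end touches both pillars: its origin is then 7.5 mm in front of the arm's front edge and 70 mm of it stand out.
- thick_packer: Loose flat steel plate 125 x 40 x 12 mm, 0.30 kg, otherwise like the thin one (origin: centre of its underside, x along its length). The two may be stacked in either order.
- wedge: Loose steel wedge 115 x 40 mm, 0.22 kg. Origin: centre of its flat underside; x towards the thin end, z up. 2 mm thick at the thin end (x = +57.5 mm), rising 1 in 5 to 14 mm at x = -2.5 mm, then a level tail 14 mm thick to x = -57.5 mm. Tight where its thickness at the arm's front edge equals the gap left above the packers (4.5 to 12 mm can be filled).
- wedge_tip (a point): Middle of the wedge's thin end, at its underside.
- oilstone: Bystander: whetstone 42 x 110 x 18 mm; origin centre of its underside.
- spool: Bystander: standing thread spool, 40 mm across, 52 mm high; origin centre of its underside.
- brass_ring: Bystander: brass ring 33 mm across, 14 mm high; origin centre of its underside.

How it is judged:
On the way, in this order (a step that is already met when the one before it is completed fails the run):
1. a packer lies home under the arm (((x of thin_packer in the frame of base_stand between -0.018 and 0.01 m and y of thin_packer in the frame of base_stand between -0.015 and 0.015 m and z of thin_packer in the frame of base_stand below 0.026 m and angle between thin_packer's own z axis and vertical below 0.06 rad and angle between the x axis of thin_packer and the x axis of base_stand, either way round below 0.15 rad) or (x of thick_packer in the frame of base_stand between -0.018 and 0.01 m and y of thick_packer in the frame of base_stand between -0.015 and 0.015 m and z of thick_packer in the frame of base_stand below 0.026 m and angle between thick_packer's own z axis and vertical below 0.06 rad and angle between the x axis of thick_packer and the x axis of base_stand, either way round below 0.15 rad))), for 0.2 s.
2. the wedge's thin end is in the gap, with a packer home (x of wedge_tip in the frame of overarm above 0.008 m and z of wedge_tip in the frame of overarm below 0 m and y of wedge_tip in the frame of overarm between -0.016 and 0.016 m and ((x of thin_packer in the frame of base_stand between -0.018 and 0.01 m and y of thin_packer in the frame of base_stand between -0.015 and 0.015 m and z of thin_packer in the frame of base_stand below 0.026 m and angle between thin_packer's own z axis and vertical below 0.06 rad and angle between the x axis of thin_packer and the x axis of base_stand, either way round below 0.15 rad) or (x of thick_packer in the frame of base_stand between -0.018 and 0.01 m and y of thick_packer in the frame of base_stand between -0.015 and 0.015 m and z of thick_packer in the frame of base_stand below 0.026 m and angle between thick_packer's own z axis and vertical below 0.06 rad and angle between the x axis of thick_packer and the x axis of base_stand, either way round below 0.15 rad))), for 0.1 s.
At the end, for the whole second after the job is handed in: Wedge at rest, flat, square, tip over 8 mm under the arm and within 16 mm of its middle, bearing on the arm (over 2 N) and on a packer, fingers on it. Each packer home (within 10 mm of the pillars, 15 mm of the middle line, flat, square) or over 120 mm from the gap; at least one home (all of step 2 and contact force between wedge and overarm above 2 N and (contact force between wedge and thin_packer above 1.5 N or contact force between wedge and thick_packer above 1.5 N) and contact force between the fingers and wedge above 1 N and linear speed of wedge below 0.02 m/s and angle between wedge's own z axis and vertical below 0.08 rad and angle between the x axis of wedge and the x axis of base_stand, either way round below 0.2 rad and ((x of thin_packer in the frame of base_stand between -0.018 and 0.01 m and y of thin_packer in the frame of base_stand between -0.015 and 0.015 m and z of thin_packer in the frame of base_stand below 0.026 m and angle between thin_packer's own z axis and vertical below 0.06 rad and angle between the x axis of thin_packer and the x axis of base_stand, either way round below 0.15 rad) or horizontal distance between thin_packer and base_stand above 0.12 m) and ((x of thick_packer in the frame of base_stand between -0.018 and 0.01 m and y of thick_packer in the frame of base_stand between -0.015 and 0.015 m and z of thick_packer in the frame of base_stand below 0.026 m and angle between thick_packer's own z axis and vertical below 0.06 rad and angle between the x axis of thick_packer and the x axis of base_stand, either way round below 0.15 rad) or horizontal distance between thick_packer and base_stand above 0.12 m)); the arm keeps its last pose, push and grip.
It fails at once if the whetstone is disturbed (moved 30 mm) (distance of oilstone from where it was at the start of the episode above 0.03 m).
It fails at once if the spool is disturbed (moved 30 mm) (distance of spool from where it was at the start of the episode above 0.03 m).
It fails at once if the brass ring is disturbed (moved 30 mm) (distance of brass_ring from where it was at the start of the episode above 0.03 m).
It also fails if it takes over 72 s, if anything falls off the work surface, if the arm or the gripper's body presses on something with over 40 N, if the wrist force passes 120 N, or if a joint passes its speed limit or range.

### The arm

A 6-joint arm with a two-finger parallel gripper is mounted at the origin on a cart in front of the work surface, level with it; the furniture and walls round the work are solid. World frame = base frame: x ahead of the robot, y to its left, z up, the work surface at z = 0. Lengths are in m, angles in rad, forces in N, time in s.
With the tool pointing down it reaches from about 0.325 to 1 m from the base axis. Payload 5.1 kg.
Tool frame: the origin (TCP) lies midway between the tips of the shut fingers; the grasp point (between the pads) lies 19 mm behind it; z points along the fingers, y is the line along which they close (so a half turn about z gives the same grasp; the last joint's range is limited). The gripper opens to 85 mm and grips with 20 to 120 N. Pads are 22 mm wide; open, the fingers measure 114 mm over their backs; the gripper's body (76 mm by 85 mm) begins 54 mm behind the grasp point. The pads swing forward as they close: fully open they stand 13 mm farther back than shut.
Start: joints at [-1.231, 0.124, 1.65, -0, 1.367, -0.083], TCP at [0.267, -0.593, 0.231] pointing down, gripper open.
Joint ranges: [-2.61, 2.61], [-1.02, 2.33], [0.03, 2.71], [-1.35, 4.49], [0.32, 2.68], [-2.91, 2.91]. Speed limits (rad/s): [2.57, 2.57, 3.14, 3.14, 3.14, 3.14].

### API

Orientations are given as a 3x3 rotation matrix whose columns are the frame's x, y, z axes.
In Python, from cell import env, snapshot, calibration gives the robot as it stands.
- The arm moves only by the shell command python3 -m jog 'ROWS'. ROWS is JSON, one flat list of numbers, 7 for each row, row after row: the shift along the tool's x, y, z in m, then the turn, a rotation vector about the tool's x, y, z in degrees, then the closure, from 0 (fully open) to 1 (shut). A call has 1 to 5 rows; each row is the pose to reach, as a shift and turn from the pose commanded when the call began, along the tool's axes at that moment; what a row does not reach only later rows make up. A row lasts 1/8 s, in which the tool goes at most 62.5 mm and 10.7 degrees, less where a joint would pass 70% of its speed; a pose out of reach is approached as far as the arm can. A call with a gripper value outside its range is refused whole. The fingers move at their own pace and stop on an object; the grip force is fixed at half the most. Time passes only in rows, so rows that repeat a pose let the fingers close. It gives the time, the measured TCP pose, the force, the opening and the grip force at its end, in the units of the state.
- env.read_state(): the state, without advancing time (a new reading comes with each control period).
- snapshot(name): name is "scene" or "top" or "wrist"; returns the picture (420x560x3 uint8, blue, green, red); there is no depth.
- calibration(name): a dict with "mtx" (3x3 intrinsics, pixels), "D" ([k1, k2, p1, p2, k3] as OpenCV has them; the pictures are not rectified), "world_from_camera" (4x4, takes a point from camera to world coordinates). Camera axes: x right, y up, looking along -z (the intrinsics and any distortion apply to the point x, -y, -z); pixel columns grow to the right and rows downward; lengths in m; the calibration is good to about 2 mm. A picture is of the moment at which its call begins: read the wrist's pose just before it. calibration takes no time and is no camera call; for the wrist camera it gives the pose at the moment of the call.
- env.sign_off(): hands the job in; it is judged then, once.
The state is a dict: "clock": time; "q": joint angles; "qd": joint speeds; "joint_efforts": joint torques, N m; "position": TCP position; "eef_rot": TCP orientation; "force": force on the tool from outside, world axes, zero at the start; "ft_torque": the same for the moment, N m; "gripper_width": opening from 0.0 (shut) to 1.0 (fully open); "gripper_force": force on a finger pad.
Only numpy, scipy, OpenCV 4.12 (cv2) and the standard library are available. Lean on these libraries where they do the work, as an engineer would, in place of code of your own. Each camera call takes 0.05 s, during which the arm holds its last target. There are 200 camera calls.

## Working session

There is one attempt and no reset: what is moved stays moved. The work goes in short steps, Python scripts to look and compute and a shell command to move; the robot and the scene stay as the last step left them, time stands still between calls to the robot, and variables do not carry over. Pictures are saved under pics/ and viewed, at most 10 in all, crops included, and the job is handed in when it is done.

```bash
ls; mkdir -p pics
cat > h.py <<'E'
import numpy as np, cv2
from cell import env, snapshot, calibration
def proj(c,P):
    P=np.atleast_2d(P).astype(float); W=np.linalg.inv(np.array(c["world_from_camera"]))
    p=P@W[:3,:3].T+W[:3,3]; p=p*[1,-1,-1]
    return cv2.projectPoints(p,np.zeros(3),np.zeros(3),np.array(c["mtx"]),np.array(c["D"],float))[0][:,0]
def ray(c,uv):
    uv=np.atleast_2d(uv).astype(float)
    n=cv2.undistortPoints(uv[:,None],np.array(c["mtx"]),np.array(c["D"],float))[:,0]
    T=np.array(c["world_from_camera"]); d=np.c_[n[:,0],-n[:,1],-np.ones(len(n))]@T[:3,:3].T
    return T[:3,3],d
def onz(c,uv,z):
    o,d=ray(c,uv); z=np.broadcast_to(z,len(d)); return o+d*((z-o[2])/d[:,2])[:,None]
def tri(views):
    A=np.zeros((3,3));b=np.zeros(3)
    for c,uv in views:
        o,d=ray(c,uv); d=d[0]/np.linalg.norm(d[0]); M=np.eye(3)-np.outer(d,d); A+=M;b+=M@o
    return np.linalg.solve(A,b)
E
python3 - <<'E'
from h import *
import pickle
out={}
for n in("scene","top"):
    im=snapshot(n);c=calibration(n);out[n]=c;cv2.imwrite(f"pics/{n}0.png",im)
    print(n,np.round(c["world_from_camera"],3).tolist(),np.round(c["mtx"],1).tolist(),c["D"])
pickle.dump(out,open("cal.pkl","wb"))
s=env.read_state();print(s["clock"],s["force"],np.round(s["eef_rot"],3).tolist())
E
```

```text
pics
scene [[-0.535, 0.433, -0.726, -0.354], [-0.845, -0.274, 0.459, 0.441], [-0.0, 0.859, 0.513, 0.683], [0.0, 0.0, 0.0, 1.0]] [[388.2, 0.0, 279.1], [0.0, 388.2, 202.0], [0.0, 0.0, 1.0]] [0.03117362 0.         0.         0.         0.        ]
top [[-0.027, 0.991, -0.128, 0.377], [-0.999, -0.032, -0.035, -0.142], [-0.039, 0.127, 0.991, 1.085], [0.0, 0.0, 0.0, 1.0]] [[385.6, 0.0, 283.9], [0.0, 385.6, 213.9], [0.0, 0.0, 1.0]] [-0.04321589  0.          0.          0.          0.        ]
0.1 [ 0.2555616  -0.17058378 -0.25343864] [[0.912, 0.41, -0.001], [0.41, -0.912, 0.002], [0.0, -0.002, -1.0]]
```

Run:
```python
import cv2
for n in("scene","top"):
    cv2.imwrite(f"pics/{n}0b.png",cv2.resize(cv2.imread(f"pics/{n}0.png"),(800,600),interpolation=cv2.INTER_CUBIC))
```

```text
(no output)
```

View pics/top0b.png

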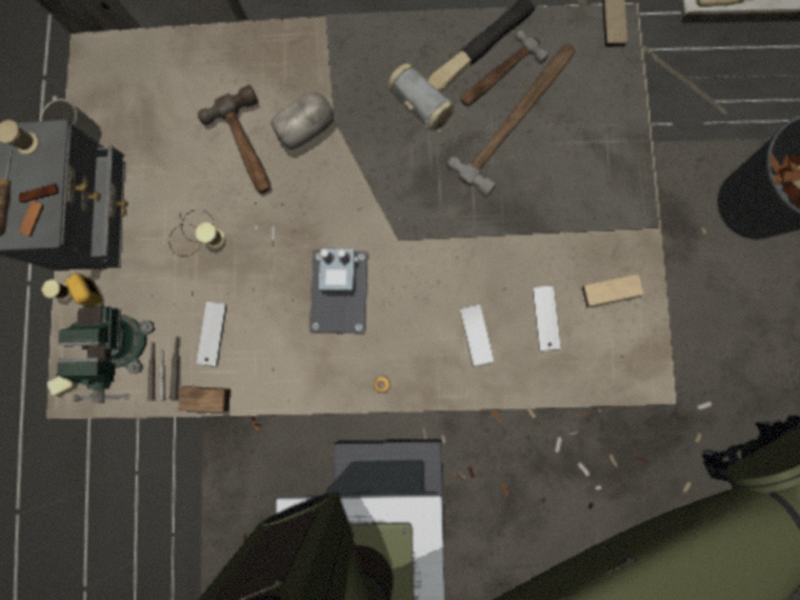

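View pics/scene0b.png

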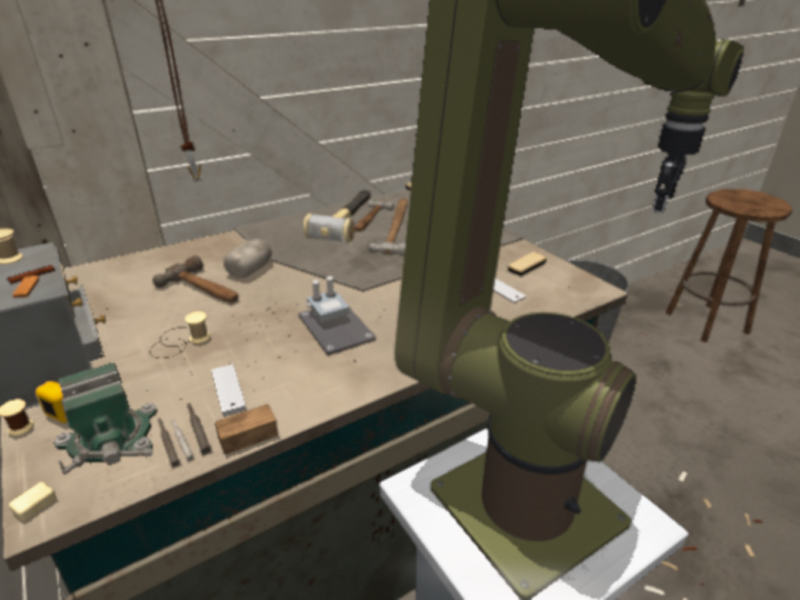

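Top view (800x600 scaling): fixture around (340,290), its opening facing the robot. Plates with a dot lie at (212,333) and (546,318). A plate without a dot, the wedge, is at (477,335). The ring is at (381,384), the spool at (208,236) and the oilstone at (613,291). In the scene view the arm hides the wedge.

```bash
cat > m1.py <<'E'
from h import *
im=snapshot("top") if 0 else cv2.imread("pics/top0.png");c=calibration("top")
g=cv2.cvtColor(im,cv2.COLOR_BGR2GRAY)
for nm,(u,v) in dict(A=(212,333),B=(477,335),C=(546,318)).items():
    u*=.7;v*=.7
    x0,y0=int(u-35),int(v-40); sub=g[y0:y0+80,x0:x0+70]
    t,m=cv2.threshold(sub,0,255,cv2.THRESH_OTSU)
    n,l,st,ce=cv2.connectedComponentsWithStats(m); k=l[int(v)-y0,int(u)-x0]
    if k==0:k=1+np.argmax(st[1:,4])
    ys,xs=np.nonzero(l==k); r=cv2.minAreaRect(np.c_[xs+x0,ys+y0].astype(np.float32))
    b=cv2.boxPoints(r); w=onz(c,b,0.01)
    ctr=w.mean(0); e=[w[1]-w[0],w[2]-w[1]]; L=max(e,key=np.linalg.norm)
    print(nm,t,st[k,4],np.round(ctr,4),np.round([np.linalg.norm(x) for x in e],4),"yaw",np.round(np.degrees(np.arctan2(L[1],L[0]))%180,1))
pts={"plate":[(310,332),(365,332),(368,252),(315,250)],"ring":[(381,384)],"spool":[(208,236)],"stone":[(613,291)]}
for k,p in pts.items(): print(k,np.round(onz(c,np.array(p)*.7,0.01),3).tolist())
w=calibration("wrist");s=env.read_state();print(np.round(w["world_from_camera"],3).tolist(),np.round(w["mtx"],0).tolist())
R=np.array(s["eef_rot"]);T=np.eye(4);T[:3,:3]=R;T[:3,3]=s["position"];print(np.round(np.linalg.inv(T)@w["world_from_camera"],3).tolist())
E
python3 m1.py
```

```text
A 159.0 576 [0.4743 0.2886 0.01  ] [0.1258 0.0395] yaw 171.4
B 167.0 572 [ 0.4558 -0.24    0.01  ] [0.0408 0.1132] yaw 11.4
C 164.0 615 [ 0.4861 -0.3769  0.01  ] [0.0395 0.1237] yaw 3.2
plate [[0.47, 0.086, 0.01], [0.467, -0.022, 0.01], [0.627, -0.031, 0.01], [0.635, 0.076, 0.01]]
ring [[0.365, -0.052, 0.01]]
spool [[0.673, 0.297, 0.01]]
stone [[0.532, -0.511, 0.01]]
[[0.41, 0.864, 0.29, 0.341], [-0.912, 0.39, 0.128, -0.56], [-0.003, -0.317, 0.948, 0.373], [0.0, 0.0, 0.0, 1.0]] [[306.0, 0.0, 278.0], [0.0, 306.0, 212.0], [0.0, 0.0, 1.0]]
[[0.0, 0.948, 0.318, 0.081], [1.0, -0.0, 0.001, 0.001], [0.001, 0.318, -0.948, -0.142], [0.0, 0.0, 0.0, 1.0]]
```

```bash
cat > shot.py <<'E'
import sys,pickle
from h import *
n=sys.argv[1];s=env.read_state();c=calibration("wrist");im=snapshot("wrist");cv2.imwrite(f"pics/{n}.png",im);pickle.dump((c,s),open(f"pics/{n}.pkl","wb"))
R=np.array(s["eef_rot"]);print(n,round(s["clock"],2),np.round(s["position"],4),"yaw",np.round(np.degrees(np.arctan2(R[1,0],R[0,0])),2),"F",np.round(s["force"],1),"w",round(s["gripper_width"],3))
E
python3 -m jog '[0.05,-0.03,0,0,0,10,0, 0.11,-0.05,0.01,0,0,20,0, 0.16,-0.08,0.02,0,0,21,0, 0.2,-0.1,0.03,0,0,21,0, 0.2,-0.1,0.03,0,0,21,0]'
python3 shot.py w1
python3 -m jog '[0.05,-0.05,0,0,0,3,0, 0.09,-0.1,0,0,0,6,0, 0.1,-0.15,0,0,0,6,0, 0.1,-0.2,0,0,0,6,0, 0.1,-0.2,0,0,0,6,0]'
python3 shot.py w2
python3 - <<'E'
import cv2,numpy as np
a=np.hstack([cv2.imread("pics/w1.png"),cv2.imread("pics/w2.png")]);cv2.imwrite("pics/w12.png",cv2.resize(a,(800,300),interpolation=cv2.INTER_AREA))
E
```

```text
clock: 0.72
position: [0.409, -0.4165, 0.1996]
eef_rot: [[0.998, 0.061, -0.002], [0.061, -0.998, 0.003], [-0.002, -0.003, -1.0]]
force: [1.5, 0.5, -0.1]
gripper_width: 0.997
gripper_force: 0.0
w1 0.72 [ 0.409  -0.4165  0.1996] yaw 3.47 F [ 1.5  0.5 -0.1] w 0.997
clock: 1.4
position: [0.4964, -0.2128, 0.2015]
eef_rot: [[0.999, -0.046, 0.0], [-0.046, -0.999, -0.0], [0.0, 0.0, -1.0]]
force: [0.0, -0.4, 0.0]
gripper_width: 1.001
gripper_force: 0.0
w2 1.4 [ 0.4964 -0.2128  0.2015] yaw -2.64 F [ 0.  -0.4  0. ] w 1.001
```

View pics/w12.png

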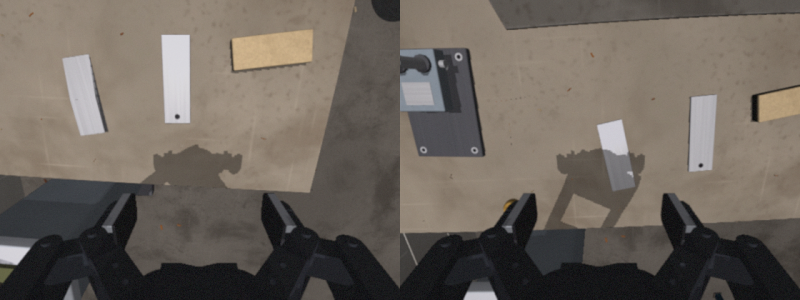

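Left view (w1): wedge at (84,95), packer C with its dot at (177,80), stone at (272,50). Right view (w2): fixture at (440,90) partly cut off, wedge half in shadow at (615,155), packer C at (703,133). I'll zoom in on these.

Run:
```python
import cv2,numpy as np
a=cv2.imread("pics/w1.png");b=cv2.imread("pics/w2.png");f=1.4
def cr(i,x,y,w,h,s): return cv2.resize(i[y:y+h,x:x+w],None,fx=s,fy=s,interpolation=cv2.INTER_CUBIC)
A=cr(a,75,35,200,170,2); B=cr(b,260,120,200,170,2)
C=cr(b,0,50,150,150*17//20+100,2)
# layout
out=np.zeros((600,800,3),np.uint8); out[:340,:400]=A; out[:340,400:]=B
t=cr(cv2.imread("pics/top0.png"),205,165,65,75,3.4); out[345:345+t.shape[0],:t.shape[1]]=t[:255]
sc=cr(cv2.imread("pics/scene0.png"),200,185,70,65,3.9); out[345:345+sc.shape[0],260:260+sc.shape[1]]=sc[:255]
t=cr(cv2.imread("pics/scene0.png"),140,240,60,60,4); out[345:585,550:790]=t
cv2.imwrite("pics/z1.png",out)
```

```text
(no output)
```

View pics/z1.png

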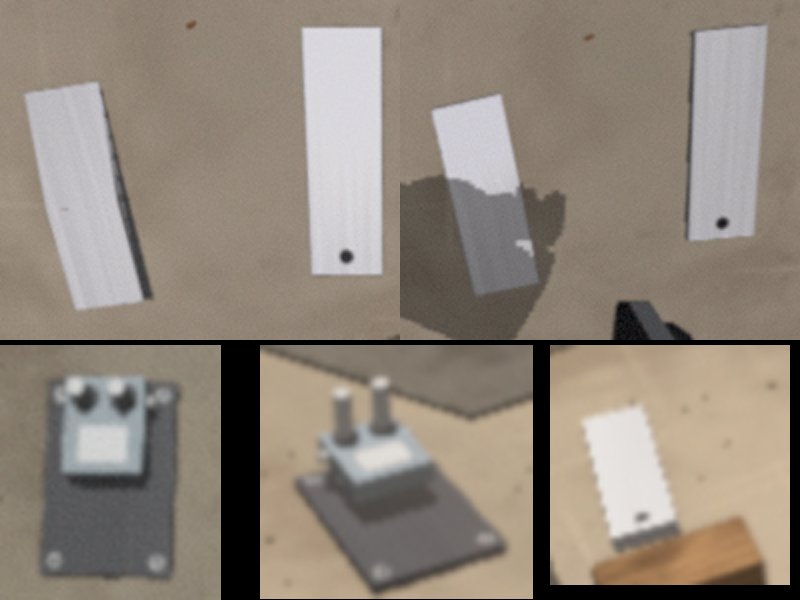

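Wedge: the dark side widens toward the robot, so its thin end points away (+x). C shows a thin side and is the thin packer. A shows a thick front face. Next I'll view the fixture and A.

```bash
python3 -m jog '[-0.02,-0.06,0,0,0,0,0, -0.03,-0.12,0,0,0,0,0, -0.03,-0.17,0,0,0,0,0, -0.03,-0.17,0,0,0,0,0]'|head -1
python3 shot.py w3
python3 -m jog '[0,-0.06,0,0,0,0,0, 0,-0.12,0,0,0,0,0, 0,-0.17,0,0,0,0,0, 0,-0.17,0,0,0,0,0]'|head -1
python3 shot.py w4
python3 -m jog '[0,-0.06,0,0,0,0,0, 0,-0.12,0,0,0,0,0, 0,-0.17,0,0,0,0,0, 0,-0.17,0,0,0,0,0]'|head -1
python3 shot.py w5
python3 - <<'E'
import cv2,numpy as np
o=np.zeros((600,800,3),np.uint8)
for k,(n) in enumerate(("w3","w4","w5")):
    i=cv2.imread(f"pics/{n}.png")[:300]
    if k<2: o[:300,k*400:k*400+400]=cv2.resize({0:i[:,80:360],1:i[:,180:460]}[k][:210],(400,300),interpolation=cv2.INTER_CUBIC)
    else: o[300:,:560]=i
cv2.imwrite("pics/z2.png",o)
E
```

```text
clock: 1.95
w3 1.95 [ 0.4753 -0.0423  0.2018] yaw -2.66 F [-0.5  0.4 -0.4] w 1.005
clock: 2.5
w4 2.5 [0.4841 0.1274 0.2015] yaw -2.69 F [-0.2 -0.3  0. ] w 1.001
clock: 3.05
w5 3.05 [0.4927 0.2968 0.2011] yaw -2.76 F [-0.5  0.1  0.4] w 1.002
```

View pics/z2.png

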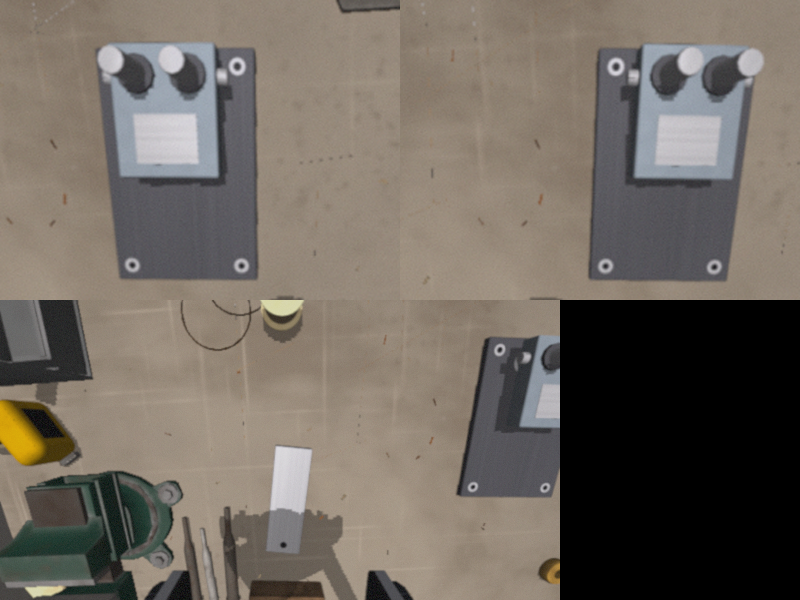

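w3 (upper left): arm front edge corners at (119,177) and (218,177), plate screws at (132,265), (242,265) and (237,66). w4 (upper right): arm front corners at (635,178) and (733,178), with the same screws. w5: packer A runs from (292,447) to (283,552), with a brown block below it near (287,590).

```bash
cat > m2.py <<'E'
from h import *
import pickle
def L(n): return cv2.imread(f"pics/{n}.png"),pickle.load(open(f"pics/{n}.pkl","rb"))[0]
i3,c3=L("w3");i4,c4=L("w4")
k=280/400
def ref(i,p,w=4):
    g=cv2.cvtColor(i,cv2.COLOR_BGR2GRAY); q=np.array([[p]],np.float32)
    r=cv2.cornerSubPix(g,q.copy(),(w,w),(-1,-1),(3,50,.01))[0,0]
    return r if np.linalg.norm(r-q[0,0])<4 else q[0,0]
P=dict(fl=((119,177),(235,178)),fr=((218,177),(333,178)),bl=((112,44),(242,45)),br=((214,42),(355,47)),
 s1=((132,265),(205,266)),s2=((242,265),(314,267)),s3=((237,66),None),pl=((119,279),(190,278)),pr=((256,277),(327,280)),lab1=((134,164),(257,166)),lab2=((197,164),(318,166)))
for n,(a,b) in P.items():
    if b is None: continue
    a=ref(i3,np.array(a)*k+[80,0]);b=ref(i4,np.array(b)*k+[180,0])
    X=tri([(c3,a),(c4,b)]);e=np.linalg.norm(proj(c3,X)-a)+np.linalg.norm(proj(c4,X)-b)
    print(n,np.round(a,1),np.round(b,1),np.round(X,4),round(e,2))
# plates
def quad(n,u,v,h=75):
    i,c=L(n);g=cv2.cvtColor(i,cv2.COLOR_BGR2GRAY);x0,y0=max(u-h,0),max(v-h,0);s=g[y0:y0+2*h,x0:x0+2*h]
    t,m=cv2.threshold(s,0,255,cv2.THRESH_OTSU);m=cv2.morphologyEx(m,cv2.MORPH_OPEN,np.ones((3,3)))
    nn,l,st,ce=cv2.connectedComponentsWithStats(m);kk=l[v-y0,u-x0];ys,xs=np.nonzero(l==kk)
    hull=cv2.convexHull(np.c_[xs+x0,ys+y0].astype(np.float32));
    q=cv2.approxPolyN(hull,4)[0].astype(float); q=q[np.argsort(np.arctan2(*(q-q.mean(0)).T[::-1]))]
    print(n,t,len(xs));return c,np.array([ref(i,p) for p in q])
ca,qa=quad("w1",118,125,65);cb,qb=quad("w1",247,100,65);cc,qc=quad("w2",424,180,70)
print(np.round(qb,1).tolist(),np.round(qc,1).tolist())
for a,b in zip(qb,qc): print("C",np.round(tri([(cb,a),(cc,b)]),4))
print("wedge q",np.round(qa,1).tolist())
E
python3 m2.py
```

```text
fl [163.9 123. ] [343.5 123.9] [0.5501 0.0618 0.0453] 0.22
fr [232.6 123.5] [411.9 124.9] [ 0.5465 -0.0033  0.0455] 0.01
bl [158.4  30.8] [349.7  31.8] [0.629  0.0563 0.0401] 0.7
br [229.3  31.6] [427.6  33.4] [ 0.6227 -0.0082  0.0517] 0.51
s1 [172.4 185.5] [323.5 186.2] [0.4817 0.0758 0.0101] 0.02
s2 [253.1 186.9] [399.8 186.9] [ 0.474  -0.014   0.0008] 0.85
pl [163.4 194.5] [311.6 194.8] [0.4711 0.089  0.0068] 0.45
pr [259.6 195.4] [408.  196.3] [ 0.4649 -0.0214  0.0082] 0.14
lab1 [175.5 113.7] [358.1 114.7] [0.558  0.0488 0.0474] 0.2
lab2 [218.7 114.2] [400.7 115.5] [0.5555 0.0087 0.047 ] 0.01
w1 163.0 3966
w1 175.0 4306
w2 151.0 3483
[[225.60000610351562, 48.5], [264.8999938964844, 48.5], [265.0, 164.0], [230.1999969482422, 164.0]] [[406.8999938964844, 136.0], [442.79998779296875, 132.0], [436.0, 237.5], [403.79998779296875, 239.39999389648438]]
C [ 0.545  -0.356   0.0048]
C [ 0.5474 -0.3951  0.0047]
C [ 0.4297 -0.3993  0.0122]
C [ 0.4276 -0.3615  0.01  ]
wedge q [[86.69999694824219, 81.80000305175781], [123.80000305175781, 76.0999984741211], [146.60000610351562, 184.10000610351562], [107.30000305175781, 190.1999969482422]]
```

The arm's top is at 45.5 mm, so the underside is about 25.5 mm and the gap about 15.5 mm. The thin packer alone leaves about 9.5 mm, so only C is needed. The fixture origin is (0.548, 0.029), yaw −3.2°. Next I'll go above C.

```bash
python3 -m jog '[0,0.06,0,0,0,0,0, 0,0.12,0,0,0,0,0, 0,0.18,0,0,0,0,0, 0,0.24,0,0,0,0,0, 0,0.30,0,0,0,0,0]'|head -1
python3 -m jog '[0,0.06,0,0,0,0,0, 0,0.12,0,0,0,0,0, 0,0.18,0,0,0,0,0, 0,0.24,0,0,0,0,0, 0,0.30,0,0,0,0,0]'|head -1
python3 -m jog '[-0.001,0.04,0.03,0,0,-3,0, -0.002,0.077,0.06,0,0,-5.3,0, -0.003,0.077,0.10,0,0,-5.3,0, -0.0035,0.077,0.10,0,0,-5.3,0]'|head -1
python3 shot.py w6
python3 - <<'E'
import cv2
cv2.imwrite("pics/w6v.png",cv2.imread("pics/w6.png")[:,100:460])
E
```

```text
clock: 3.72
clock: 4.35
clock: 4.85
w6 4.85 [ 0.4506 -0.3795  0.0973] yaw 2.28 F [-0.3  0.1  0. ] w 1.003
```

View pics/w6v.png

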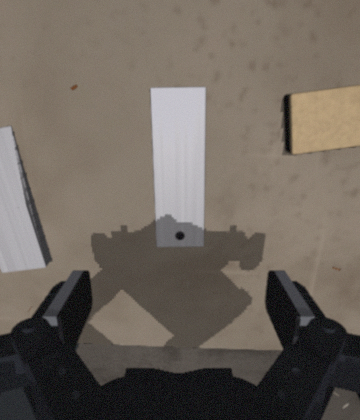

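Packer C lies centred: far corners at (151,88) and (205,88), near corners at (157,247) and (204,247), columns offset by 100.

Run:
```python
from h import *
import pickle
c,s=pickle.load(open("pics/w6.pkl","rb"))
for z in(.006,.012):
    w=onz(c,[(251,87.5),(305,87.5),(304,247),(256.5,247)],z);m=w.mean(0);a=(w[0]+w[1]-w[2]-w[3])/2
    print(z,np.round(m,4),np.linalg.norm(a).round(4),np.degrees(np.arctan2(a[1],a[0])).round(2),[np.linalg.norm(w[0]-w[1]).round(4),np.linalg.norm(w[2]-w[3]).round(4)])
```

```text
0.006 [ 0.4843 -0.3792  0.006 ] 0.1247 3.13 [np.float64(0.0384), np.float64(0.0399)]
0.012 [ 0.4855 -0.3791  0.012 ] 0.1215 3.13 [np.float64(0.0374), np.float64(0.0389)]
```

```bash
python3 -m jog '[0.0037,0.0013,0.04,0,0,-0.9,0.42, 0.0037,0.0013,0.075,0,0,-0.9,0.42, 0.0037,0.0013,0.087,0,0,-0.9,0.42, 0.0037,0.0013,0.092,0,0,-0.9,0.42, 0.0037,0.0013,0.092,0,0,-0.9,0.42]'
python3 -m jog '[0,0,0.002,0,0,0,0.42,0,0,0.003,0,0,0,0.42]'
python3 -m jog '[0,0,0.001,0,0,0,0.42,0,0,0.001,0,0,0,0.42]'
```

```text
clock: 5.52
position: [0.4596, -0.3814, 0.011]
eef_rot: [[0.998, 0.06, 0.002], [0.06, -0.998, -0.002], [0.002, 0.002, -1.0]]
force: [-0.2, 0.2, -0.1]
gripper_width: 0.58
gripper_force: 0.0
clock: 5.78
position: [0.4593, -0.3809, 0.0072]
eef_rot: [[0.998, 0.06, 0.001], [0.06, -0.998, -0.001], [0.001, 0.001, -1.0]]
force: [-0.0, -0.5, 0.3]
gripper_width: 0.581
gripper_force: 0.0
clock: 6.02
position: [0.4588, -0.3804, 0.0053]
eef_rot: [[0.998, 0.06, -0.0], [0.06, -0.998, 0.0], [-0.0, -0.0, -1.0]]
force: [-0.5, -0.6, -0.5]
gripper_width: 0.579
gripper_force: 0.0
```

```bash
python3 -m jog '[-0.004,0,0.002,0,0,0,0.42,-0.004,0,0.003,0,0,0,0.42]'|egrep 'pos|force'
python3 -m jog '[0,0,0.001,0,0,0,0.42,0,0,0.002,0,0,0,0.42,0,0,0.002,0,0,0,0.42]'|egrep 'pos|force'
python3 -m jog '[0,0,0.001,0,0,0,0.42,0,0,0.001,0,0,0,0.42]'|egrep 'pos|force'
```

```text
position: [0.4544, -0.3806, 0.002]
force: [0.0, 0.3, -0.3]
gripper_force: 0.0
position: [0.4548, -0.3807, 0.0002]
force: [0.6, 0.8, 0.4]
gripper_force: 0.0
position: [0.4548, -0.3807, -0.0007]
force: [-0.4, -0.4, -0.2]
gripper_force: 0.0
```

```bash
python3 -m jog '[0,0,0.001,0,0,0,0.42,0,0,0.001,0,0,0,0.42]'|egrep 'pos|force'
python3 -m jog '[0,0,0.001,0,0,0,0.42,0,0,0.001,0,0,0,0.42]'|egrep 'pos|force'
python3 -m jog '[0,0,0,0,0,0,0.7,0,0,0,0,0,0,0.7,0,0,0,0,0,0,0.7,0,0,0,0,0,0,0.7]'
```

```text
position: [0.4548, -0.3807, -0.0018]
force: [0.0, 0.2, -0.1]
gripper_force: 0.0
position: [0.4548, -0.3807, -0.0028]
force: [-0.4, 0.1, -1.3]
gripper_force: 0.0
clock: 7.9
position: [0.4557, -0.3815, -0.001]
eef_rot: [[0.998, 0.06, 0.001], [0.06, -0.998, -0.001], [0.001, 0.001, -1.0]]
force: [-1.1, 0.6, 6.4]
gripper_width: 0.446
gripper_force: 62.7
```

```bash
python3 -m jog '[0,0,-0.03,0,0,0,0.7, 0,0,-0.063,0,0,0,0.7, 0,-0.05,-0.063,0,0,2,0.7, 0,-0.10,-0.063,0,0,4,0.7,0,-0.15,-0.063,0,0,6.6,0.7]'|egrep 'pos|force'
python3 shot.py l1
```

```text
position: [0.4452, -0.2295, 0.06]
force: [1.3, -0.3, -0.8]
gripper_force: 60.8
l1 8.53 [ 0.4452 -0.2295  0.06  ] yaw -3.3 F [ 1.3 -0.3 -0.8] w 0.435
```

```bash
python3 -m jog '[-0.01,-0.06,0,0,0,0,0.7, -0.028,-0.12,0,0,0,0,0.7, -0.028,-0.18,0,0,0,0,0.7,-0.028,-0.24,0,0,0,0,0.7,-0.028,-0.264,0,0,0,0,0.7]'|egrep 'pos'
python3 -m jog '[0,0,0.02,0,0,0,0.7, 0,0,0.04,0,0,0,0.7, 0,0,0.043,0,0,0,0.7]'|egrep 'pos|force'
python3 shot.py l2
python3 - <<'E'
import cv2,numpy as np
from h import *
n=snapshot("scene");t=snapshot("top");cv2.imwrite("pics/s2.png",n);cv2.imwrite("pics/t2.png",t)
o=np.zeros((600,800,3),np.uint8);o[:300,:400]=cv2.resize(cv2.imread("pics/l2.png"),(400,300))
o[:300,400:]=cv2.resize(n[165:270,180:320],(400,300),interpolation=3)
o[300:,:400]=cv2.resize(t[165:270,180:320],(400,300),interpolation=3)
cv2.imwrite("pics/z3.png",o)
E
```

```text
position: [0.4318, 0.0367, 0.0601]
position: [0.4307, 0.0343, 0.0156]
force: [0.9, 0.6, -0.7]
gripper_force: 61.1
l2 9.57 [0.4307 0.0343 0.0156] yaw -3.15 F [ 0.9  0.6 -0.7] w 0.444
```

View pics/z3.png

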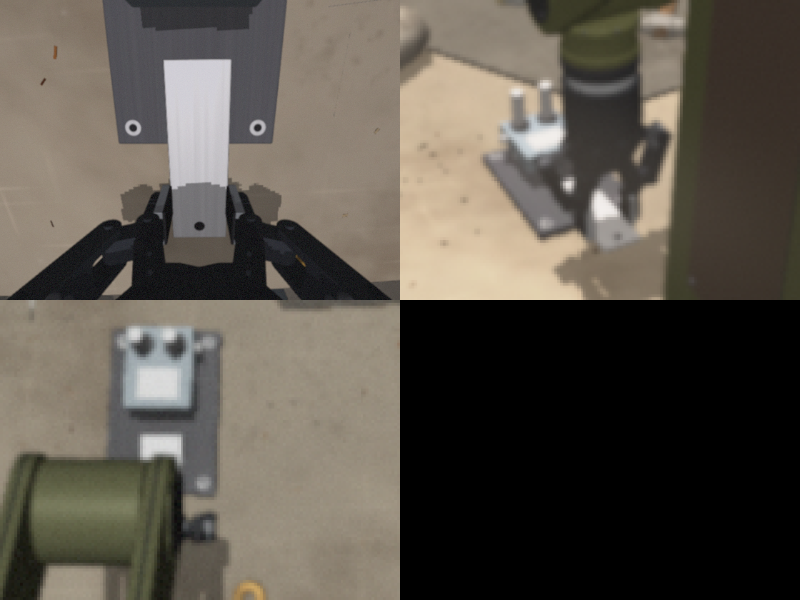

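Packer C is held squarely, with its leading edge at row 60. It is centred about 1 mm right of the screw midline (133–258). Inserting it now.

```bash
python3 -m jog '[0,-0.0012,0.003,0,0,0,0.7, 0.02,-0.0012,0.0035,0,0,0,0.7, 0.045,-0.0012,0.0035,0,0,0,0.7, 0.066,-0.0012,0.0035,0,0,0,0.7, 0.07,-0.0012,0.0035,0,0,0,0.7]'|egrep 'pos|force'
python3 -m jog '[0.003,0,0,0,0,0,0.7, 0.006,0,0.001,0,0,0,0.7,0.007,0,0.001,0,0,0,0.7]'|egrep 'pos|force'
python3 -m jog '[0.002,0,0,0,0,0,0.7, 0.003,0,0,0,0,0,0.7]'|egrep 'pos|force'
```

```text
position: [0.5041, 0.0312, 0.0146]
force: [0.7, -0.4, -1.4]
gripper_force: 61.2
position: [0.5091, 0.0311, 0.0127]
force: [-0.0, 0.1, -1.6]
gripper_force: 61.2
position: [0.5106, 0.0311, 0.012]
force: [-6.0, 1.3, -0.8]
gripper_force: 61.3
```

```bash
python3 -m jog '[0.001,0,0.001,0,0,0,0.7, 0.001,0,0.002,0,0,0,0.7]'|egrep 'pos|force'
python3 -m jog '[0,0,0.001,0,0,0,0.7, 0,0,0.001,0,0,0,0.7]'|egrep 'pos|force'
python3 -m jog '[0,0,0.001,0,0,0,0.7, 0,0,0.001,0,0,0,0.7]'|egrep 'pos|force'
```

```text
position: [0.5107, 0.0311, 0.0096]
force: [-11.0, 0.9, 7.4]
gripper_force: 61.9
position: [0.5107, 0.0311, 0.0096]
force: [-13.2, 1.1, 8.8]
gripper_force: 62.1
position: [0.5108, 0.0311, 0.0094]
force: [-14.8, 1.8, 13.6]
gripper_force: 62.7
```

```bash
python3 -m jog '[0,0,0,0,0,0,0.4, 0,0,0,0,0,0,0.4,0,0,-0.001,0,0,0,0.3, 0,0,-0.03,0,0,0,0.3, 0,0,-0.09,0,0,0,0.3]'|egrep 'pos|force'
python3 shot.py h1
python3 -m jog '[-0.02,0.06,-0.01,0,0,-5,0, -0.04,0.12,-0.01,0,0,-10,0, -0.06,0.18,-0.01,0,0,-14.6,0, -0.069,0.24,-0.01,0,0,-14.6,0, -0.069,0.281,-0.01,0,0,-14.6,0]'|egrep 'pos|force'
python3 -m jog '[0,0,0,0,0,0,0]'|egrep 'pos|force'
python3 shot.py b1
python3 - <<'E'
import cv2,numpy as np
cv2.imwrite("pics/z4.png",np.hstack([cv2.imread("pics/h1.png")[:,80:480],cv2.imread("pics/b1.png")[:,80:480]]))
E
```

```text
position: [0.5112, 0.0309, 0.0969]
force: [0.9, -0.8, 0.5]
gripper_force: 0.0
h1 12.35 [0.5112 0.0309 0.0969] yaw -3.18 F [ 0.9 -0.8  0.5] w 0.7
position: [0.4284, -0.2485, 0.1093]
force: [0.7, 1.0, 0.7]
gripper_force: 0.0
position: [0.4291, -0.2487, 0.1094]
force: [-0.0, -0.5, 0.1]
gripper_force: 0.0
b1 13.15 [ 0.4291 -0.2487  0.1094] yaw 11.17 F [-0.  -0.5  0.1] w 0.996
```

View pics/z4.png

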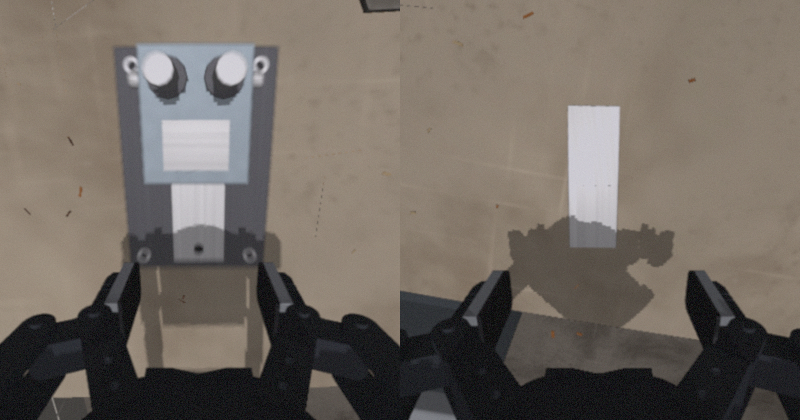

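Left: the packer is home under the arm, square, protruding from row 184 to 263. Right: wedge with its thin end at (568–619,106) and its tail at (570–616,247).

Run:
```python
from h import *
import pickle
c,s=pickle.load(open("pics/b1.pkl","rb"))
w=onz(c,[(248,105.5),(299.5,105.5),(296.5,247),(250,247)],[.002,.002,.014,.014]);m=w.mean(0);a=(w[0]+w[1]-w[2]-w[3])/2
print("wedge",np.round(m,4),np.linalg.norm(a[:2]).round(4),np.degrees(np.arctan2(a[1],a[0])).round(2),np.linalg.norm(w[0]-w[1]).round(4),np.linalg.norm(w[2]-w[3]).round(4))
c,s=pickle.load(open("pics/h1.pkl","rb"))
o=np.array([.548,.0293]);y=np.radians(-3.2);R=np.array([[np.cos(y),np.sin(y)],[-np.sin(y),np.cos(y)]])
w=onz(c,[(252,263),(303.5,262),(252,185),(304,183.5)],.016)[:,:2]
print("packer in base",((w-o)@R.T).round(4).tolist())
w=onz(c,[(224,184.5),(327,183.5)],.0455)[:,:2];print("arm front",((w-o)@R.T).round(4).tolist())
```

```text
wedge [ 0.4553 -0.2405  0.008 ] 0.1146 10.78 0.0399 0.0397
packer in base [[-0.075, 0.0201], [-0.074, -0.022], [-0.0095, 0.0183], [-0.0083, -0.0206]]
arm front [[-0.0018, 0.0338], [-0.0011, -0.033]]
```

```bash
python3 -m jog '[-0.0047,-0.0032,0.04,0,0,0.4,0.42, -0.0047,-0.0032,0.08,0,0,0.4,0.42, -0.0047,-0.0032,0.1,0,0,0.4,0.42, -0.0047,-0.0032,0.106,0,0,0.4,0.42, -0.0047,-0.0032,0.106,0,0,0.4,0.42]'|egrep 'pos|force'
python3 -m jog '[0,0,0,0,0,0,0.42]'|egrep 'pos|force'
```

```text
position: [0.4242, -0.2431, 0.003]
force: [1.0, -0.5, -1.1]
gripper_force: 0.0
position: [0.4248, -0.244, 0.0041]
force: [1.0, 0.4, 0.3]
gripper_force: 0.0
```

```bash
python3 -m jog '[0,0.0022,0.0005,0,0,0,0.42, 0,0.0022,0.0005,0,0,0,0.7, 0,0.0022,0.0005,0,0,0,0.7, 0,0.0022,0.0005,0,0,0,0.7, 0,0.0022,0.0005,0,0,0,0.7]'|egrep 'pos|force|width'
python3 -m jog '[0,0,0,0,0,0,0.7, 0,0,-0.03,0,0,0,0.7, 0,0,-0.06,0,0,0,0.7,0,0,-0.06,0,0,0,0.7]'
```

```text
position: [0.425, -0.2466, 0.0035]
force: [0.1, 1.3, 6.3]
gripper_width: 0.448
gripper_force: 61.1
clock: 15.08
position: [0.4255, -0.2469, 0.0642]
eef_rot: [[0.982, 0.191, 0.004], [0.191, -0.982, -0.003], [0.003, 0.004, -1.0]]
force: [1.0, -0.2, -2.9]
gripper_width: 0.45
gripper_force: 61.3
```

```bash
python3 -m jog '[0.01,-0.06,0,0,0,3,0.7, 0.02,-0.12,0,0,0,7,0.7, 0.04,-0.18,0,0,0,11,0.7, 0.05,-0.24,0,0,0,14.2,0.7, 0.058,-0.277,0,0,0,14.2,0.7]'|egrep 'pos|force'
python3 -m jog '[0,0,0.02,0,0,0,0.7, 0,0,0.04,0,0,0,0.7,0,0,0.04,0,0,0,0.7]'|egrep 'pos|force'
python3 shot.py g1
python3 - <<'E'
import cv2
cv2.imwrite("pics/z5.png",cv2.imread("pics/g1.png")[:,80:480])
E
```

```text
position: [0.426, 0.0395, 0.0601]
force: [-0.2, -0.1, -2.9]
gripper_force: 61.6
position: [0.4264, 0.0375, 0.0202]
force: [0.3, -0.1, -2.1]
gripper_force: 61.7
g1 16.07 [0.4264 0.0375 0.0202] yaw -3.16 F [ 0.3 -0.1 -2.1] w 0.447
```

View pics/z5.png

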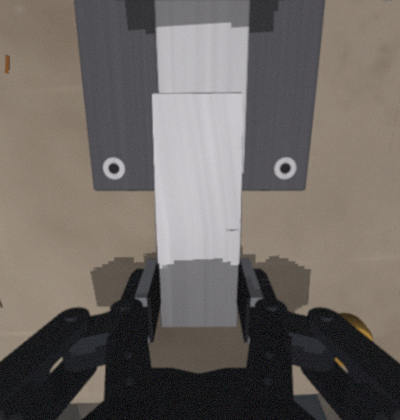

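The wedge is held square. Its tip is at row 94, about 2 mm left of the packer's centre line (197 against 202 px). The ring is clear. Sliding in.

```bash
python3 -m jog '[0,0.002,-0.001,0,0,0,0.7, 0.02,0.002,-0.001,0,0,0,0.7,0.04,0.002,-0.001,0,0,0,0.7,0.046,0.002,-0.001,0,0,0,0.7,0.046,0.002,-0.001,0,0,0,0.7]'|egrep 'pos|force'
python3 -m jog '[0,0,0.001,0,0,0,0.7, 0,0,0.002,0,0,0,0.7,0,0,0.002,0,0,0,0.7]'|egrep 'pos|force'
python3 -m jog '[0,0,0.001,0,0,0,0.7,0,0,0.001,0,0,0,0.7]'|egrep 'pos|force'
```

```text
position: [0.4738, 0.0323, 0.0234]
force: [-0.6, 0.1, -2.3]
gripper_force: 61.7
position: [0.4735, 0.0326, 0.0211]
force: [-0.0, -0.8, -2.3]
gripper_force: 61.7
position: [0.4739, 0.0326, 0.0203]
force: [0.0, 0.6, -3.2]
gripper_force: 61.7
```

```bash
python3 -m jog '[0,0,0.001,0,0,0,0.7,0,0,0.001,0,0,0,0.7]'|egrep 'pos|force'
python3 -m jog '[0,0,0.001,0,0,0,0.7,0,0,0.001,0,0,0,0.7]'|egrep 'pos|force'
python3 -m jog '[0.004,0,0,0,0,0,0.7,0.008,0,0,0,0,0,0.7,0.012,0,0,0,0,0,0.7,0.012,0,0,0,0,0,0.7]'|egrep 'pos|force'
```

```text
position: [0.4742, 0.0326, 0.0196]
force: [-1.0, 0.2, -0.3]
gripper_force: 61.9
position: [0.4742, 0.0326, 0.0195]
force: [-4.6, -0.0, 7.8]
gripper_force: 62.8
position: [0.4861, 0.0319, 0.0195]
force: [-5.1, 0.5, 8.9]
gripper_force: 63.0
```

```bash
python3 -m jog '[0.003,0,0,0,0,0,0.7,0.006,0,0,0,0,0,0.7,0.006,0,0,0,0,0,0.7]'|egrep 'pos|force'
python3 -m jog '[0.002,0,0,0,0,0,0.7,0.004,0,0,0,0,0,0.7,0.004,0,0,0,0,0,0.7]'|egrep 'pos|force'
python3 -m jog '[0.002,0,0,0,0,0,0.7,0.002,0,0,0,0,0,0.7]'|egrep 'pos|force'
```

```text
position: [0.4918, 0.0316, 0.0195]
force: [-7.1, 0.7, 8.5]
gripper_force: 63.0
position: [0.4955, 0.0314, 0.0195]
force: [-7.7, 0.7, 9.9]
gripper_force: 63.1
position: [0.4975, 0.0313, 0.0195]
force: [-7.8, 0.4, 10.4]
gripper_force: 63.1
```

```bash
python3 -m jog '[0.002,0,0,0,0,0,0.7,0.002,0,0,0,0,0,0.7]'|egrep 'pos|force'
python3 -m jog '[0.002,0,0,0,0,0,0.7,0.002,0,0,0,0,0,0.7]'|egrep 'pos|force'
```

```text
position: [0.4995, 0.0312, 0.0195]
force: [-7.5, 0.3, 9.7]
gripper_force: 63.1
position: [0.5015, 0.0311, 0.0195]
force: [-6.9, 0.3, 10.2]
gripper_force: 63.1
```

```bash
python3 -m jog '[0.001,0,0,0,0,0,0.7,0.001,0,0,0,0,0,0.7]'|egrep 'pos|force'
```

```text
position: [0.502, 0.0311, 0.0195]
force: [-8.4, -0.1, 12.0]
gripper_force: 63.2
```

```bash
python3 -m jog '[0.001,0,0,0,0,0,0.7,0.001,0,0,0,0,0,0.7]'|egrep 'pos|force'
python3 -m jog '[0.001,0,0,0,0,0,0.7,0.001,0,0,0,0,0,0.7]'|egrep 'pos|force'
python3 -m jog '[0.001,0,0,0,0,0,0.7,0.001,0,0,0,0,0,0.7]'|egrep 'pos|force'
```

```text
position: [0.5025, 0.0311, 0.0195]
force: [-10.7, 1.3, 13.9]
gripper_force: 63.5
position: [0.5025, 0.031, 0.0195]
force: [-16.2, 1.3, 17.2]
gripper_force: 63.9
position: [0.5028, 0.031, 0.0195]
force: [-18.0, 0.2, 20.1]
gripper_force: 64.2
```

```bash
python3 -m jog '[0,0,-0.001,0,0,0,0.7,0,0,-0.001,0,0,0,0.7]'|egrep 'pos|force'
python3 -m jog '[0.001,0,-0.0005,0,0,0,0.7,0.001,0,-0.0005,0,0,0,0.7]'|egrep 'pos|force|rot'
python3 -m jog '[0.002,0,0,0,0,0,0.7,0.002,0,0,0,0,0,0.7]'|egrep 'pos|force'
```

```text
position: [0.5028, 0.031, 0.0195]
force: [-13.7, 0.3, 12.4]
gripper_force: 63.4
position: [0.503, 0.031, 0.0195]
eef_rot: [[0.998, -0.055, -0.011], [-0.055, -0.998, 0.0], [-0.011, 0.0, -1.0]]
force: [-15.8, 0.2, 12.4]
gripper_force: 63.3
position: [0.5031, 0.031, 0.0194]
force: [-22.7, 0.9, 19.6]
gripper_force: 64.1
```

```bash
python3 -m jog '[0.001,0,-0.0015,0,0,0,0.7,0.002,0,-0.0015,0,0,0,0.7]'|egrep 'pos|force|rot'
python3 -m jog '[0.001,0,-0.001,0,0,0,0.7,0.002,0,-0.001,0,0,0,0.7,0.002,0,-0.001,0,0,0,0.7]'|egrep 'pos|force|rot'
python3 shot.py f1
python3 - <<'E'
import cv2,numpy as np
from h import *
n=snapshot("scene");cv2.imwrite("pics/s3.png",n)
o=np.hstack([cv2.resize(cv2.imread("pics/f1.png"),(400,300)),cv2.resize(n[165:270,180:320],(400,300),interpolation=3)])
cv2.imwrite("pics/z6.png",o)
E
```

```text
position: [0.5033, 0.031, 0.0195]
eef_rot: [[0.998, -0.055, -0.02], [-0.055, -0.998, 0.001], [-0.02, 0.0, -1.0]]
force: [-26.3, 0.9, 17.9]
gripper_force: 63.8
position: [0.5034, 0.031, 0.0195]
eef_rot: [[0.998, -0.055, -0.024], [-0.055, -0.998, 0.001], [-0.024, 0.0, -1.0]]
force: [-26.6, 1.2, 16.3]
gripper_force: 63.6
f1 22.25 [0.5034 0.031  0.0195] yaw -3.14 F [-26.6   1.2  16.3] w 0.446
```

View pics/z6.png

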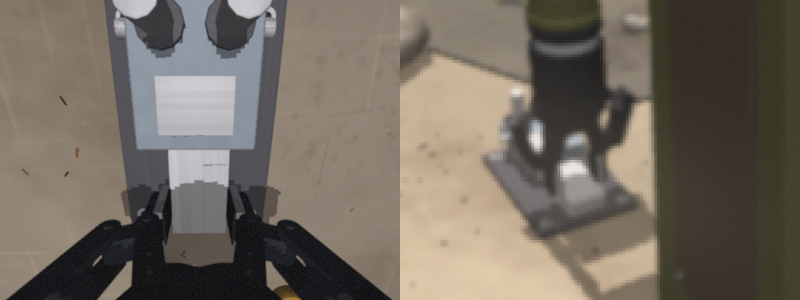

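The wedge is under the arm (edge at row 150), centred on the packer, with the fingers on its tail. The push is −26 N with no further travel, so it is tight. I'll hold briefly and check that it is steady.

```bash
python3 -m jog '[0,0,0,0,0,0,0.7,0,0,0,0,0,0,0.7,0,0,0,0,0,0,0.7,0,0,0,0,0,0,0.7]'|egrep 'clock|pos|force|rot'
python3 - <<'E'
from cell import env
s=env.read_state();f=s["force"]
print(f)
if f[0]<-15: print(env.sign_off())
E
```

```text
clock: 22.85
position: [0.5034, 0.031, 0.0195]
eef_rot: [[0.998, -0.055, -0.024], [-0.055, -0.998, 0.001], [-0.024, 0.0, -1.0]]
force: [-27.4, 0.8, 16.2]
gripper_force: 63.6
[-27.43884233   0.83469422  16.15118549]
the job is handed in; nothing more can be done
None
```

I handed the job in at 22.9 s: the thin packer lies home under the arm, the wedge is jammed on top of it with the gripper holding it under about 27 N of push, and the thick packer was left out on the table; the hand-in gave no verdict.

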